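Mark the blank and hold the drill-guide cover down on its pin

TASK

On the drilling jig, push the red-headed marking punch down to its stop to mark the blank and let it spring back up. Then fetch the aluminium drill-guide cover, fit the hidden socket under it over the jig's locating pin so that it drops on square with the blank, and press it down against the sprung collar until it lies flush on the wood. Finish while still holding the cover pressed down with the gripper, as it must stay down for drilling, and leave the jar, bowl and screwdriver where they are.

Things in the scene. Friction and masses are not known exactly. Their poses are not given: they have to be found in the camera images.
- jig: Drilling jig fixed to the bench: green base 120 x 245 x 16 mm (x, y, z) with a pale wooden blank 90 x 195 mm on it, top 36 mm above the bench. Origin: centre of the base's underside. y runs along the blank: locating pin at y = -50 mm, marking punch at y = +60 mm (x = 0). The punch's dark bracket (40 mm wide, y 50 to 120 mm) is 78 mm high, plus an 84 mm guide boss. Place and yaw vary.
- seat (a point): Point on the blank's top at the foot of the locating pin (jig frame 0, -50, 36 mm), axes as the jig. The steel pin is 12 mm in diameter and stands 16 mm above this point; its top 4 mm taper to 5 mm diameter. Round it is a brass sprung collar, 28 mm outer diameter, its top 6 mm above the wood when up.
- pin_tip (a point): Centre of the top of the locating pin, 52 mm above the bench, 16 mm above the blank.
- collar (a joint): Sprung brass collar round the pin: 0 = up (top 6 mm above the wood), 0.006 m = pushed flush with the wood. Its spring takes 7 N to start and 10 N when flush, more than the cover's own weight, so the cover springs back up 6 mm if it is not held down.
- punch_top (a point): Centre of the top of the marking punch's red round head, 32 mm in diameter, 105 mm above the bench when up; it moves down with the punch.
- punch (a joint): Marking punch: 0 = up, 0.012 m = fully down at its stop. The spring takes 3 N to start and 9 N at the stop and brings it back up when let go.
- cover_handle (a point): Drill-guide cover, loose, 0.28 to 0.42 kg: aluminium plate 90 x 80 mm (x, y), 22 mm thick, four brass bushes, upright black bar handle on top. This point: centre of the handle, 45 mm above the cover's underside; axes as the cover. Handle 18 mm wide in x, 56 mm long in y, from 22 to 60 mm above the underside. At the start the cover lies flat on the bench, handle up; place and yaw vary.
- cover_socket (a point): Centre of the cover's underside, the mouth of its socket, 45 mm below the handle point; axes as the cover, z up. The socket is a blind round hole 15 mm in diameter, 18 mm deep, with a 2 mm chamfer at the mouth (not seen from above). The cover fits either way round (half a turn), its y axis along the jig's y axis.
- jar_mid (a point): Bystander: amber glass jar, 64 mm in diameter, 85 mm tall; point on its axis half-way up. Leave it alone.
- bowl_mid (a point): Bystander: dark turned wooden bowl, 110 mm across, 45 mm tall; point on its axis half-way up. Leave it alone.
- driver_grip (a point): Bystander: orange-handled screwdriver lying on the bench, 200 mm long; point on its handle. Leave it alone.
Not all that is in view belongs to the job. Of the things like the part that bears cover_handle, leave any that is purple; of the rest the smaller one is meant.

How it is judged:
On the way, in this order (a step that is already met when the one before it is completed fails the run):
1. the marking punch is pushed down to its stop (value of joint punch above 0.0105 m), for 0.1 s.
2. the cover has dropped over the locating pin, square with the blank (horizontal distance between cover_socket and seat below 0.003 m and angle between cover_socket's own z axis and vertical below 0.06 rad and angle between the y axis of cover_socket and the y axis of seat, either way round below 0.12 rad and z of cover_socket in the frame of seat below 0.009 m and value of joint punch below 0.003 m), for 0.1 s.
At the end, for the whole second after the job is handed in: Cover flush on the blank (within 2 mm, tilt under 0.06 rad), socket over the pin (within 3 mm), square with the jig (0.12 rad, either way round), collar pushed down over 4 mm, the robot still touching and pressing it (over 1 N), punch back up (horizontal distance between cover_socket and seat below 0.003 m and angle between cover_socket's own z axis and vertical below 0.06 rad and angle between the y axis of cover_socket and the y axis of seat, either way round below 0.12 rad and z of cover_socket in the frame of seat below 0.002 m and value of joint collar above 0.004 m and value of joint punch below 0.003 m and (contact force between cover and the fingers above 1 N or contact force between cover and the arm above 1 N)); the arm keeps its last pose, push and grip.
It fails at once if the jar is disturbed (distance of jar_mid from where it was at the start of the episode above 0.03 m).
It fails at once if the bowl is disturbed (distance of bowl_mid from where it was at the start of the episode above 0.03 m).
It fails at once if the screwdriver is disturbed (distance of driver_grip from where it was at the start of the episode above 0.03 m).
It also fails if it takes over 51 s, if anything falls off the work surface, if the arm or the gripper's body presses on something with over 40 N, if the wrist force passes 120 N, or if a joint passes its speed limit or range.

ROBOT

A 6-joint arm with a two-finger parallel gripper is mounted at the origin on the work surface. World frame = base frame: x ahead of the robot, y to its left, z up, the work surface at z = 0. Lengths are in m, angles in rad, forces in N, time in s.
With the tool pointing down it reaches from about 0.225 to 0.875 m from the base axis. Payload 3.4 kg.
Tool frame: the origin (TCP) lies at the very end of the fingers, on their centre line; the grasp point (between the pads) lies 19 mm behind it; z points along the fingers, y is the direction in which the jaws open and shut (so a half turn about z gives the same grasp; the last joint's range is limited). The gripper opens to 85 mm and grips with 20 to 120 N. Pads are 22 mm wide; open, the fingers measure 114 mm over their backs; the gripper's body (76 mm by 85 mm) begins 54 mm behind the grasp point. The pads swing forward as they close: fully open they stand 13 mm farther back than shut.
Start: joints at [1.012, 0.276, 1.505, -0, 1.361, -0.121], TCP at [0.244, 0.521, 0.231] pointing down, gripper open.
Joint ranges: [-2.89, 2.89], [-0.75, 2.08], [0.22, 2.7], [-1.18, 4.32], [0.11, 2.71], [-2.7, 2.7]. Speed limits (rad/s): [2.57, 2.57, 3.14, 3.14, 3.14, 3.14].

INTERFACE

Orientations are given as a unit quaternion [x, y, z, w].
In Python, from workcell import state, capture, camera_model, job_done gives the robot as it stands. The module is installed in compiled form; this text tells all that it offers.
- The arm moves only by the tool drive_tool, never from a script. Its argument "targets" is text: rows parted by semicolons, each of 7 numbers parted by spaces: the opening, from 0 (shut) to 1 (fully open), then the shift along the tool's x, y, z in mm, then the turn, a rotation vector about the tool's x, y, z in rad. A call has 1 to 10 rows; each row shifts and turns the commanded pose from where the row before left it, along the tool's axes as they then stand; what a row does not reach is not made up. A row lasts 1/8 s, in which the tool goes at most 62.5 mm and 10.7 degrees, less where a joint would pass 70% of its speed; a pose out of reach is approached as far as the arm can. A call is refused whole if a number of a shift passes 62.5 or a number of a turn 0.188, either way. A call with a gripper value outside its range is refused whole. The fingers move at their own pace and stop on an object; "squeeze" is the grip in N (left out, the last holds). Time passes only in rows, so rows that do not move let the fingers close. It gives the time, the measured TCP pose, the force and the opening at its end, in the units of the state.
- state(): the state, without advancing time (a new reading comes with each control period).
- capture(name): name is "scene" or "top" or "wrist"; returns (picture, depth): 400x640x3 uint8, red, green, blue; 400x640 float32, m along the optical axis (not along the pixel's ray), 0 where there is no reading.
- camera_model(name): a dict with "K" (3x3 intrinsics, pixels), "dist_coeffs" ([k1, k2, p1, p2, k3] as OpenCV has them; the pictures are not rectified), "eye" and "rotation" of the camera in the world. Camera axes: x right, y down, z forward; pixel columns grow to the right and rows downward; lengths in m; the calibration is good to about 2 mm. A picture is of the moment at which its call begins: read the wrist's pose just before it. camera_model takes no time and is no camera call; for the wrist camera it gives the pose at the moment of the call.
- job_done(): hands the job in, once; it reports no verdict.
The state is a dict: "time_s": time; "q": joint angles; "joint_vel": joint speeds; "tau": joint torques, N m; "tool_pos": TCP position; "ee_rot": TCP orientation; "ft_force": force on the tool from outside, world axes, zero at the start; "moment": the same for the moment, N m; "width": finger opening in m.
Only numpy, scipy, OpenCV 4.12 (cv2) and the standard library are available. Lean on these libraries where they do the work, as an engineer would, in place of code of your own. Each camera call takes 0.05 s, during which the arm holds its last target.

## Working session

There is one attempt and no reset: what is moved stays moved. The work goes in short steps, Python scripts to look and compute and a tool call to move; the robot and the scene stay as the last step left them, time stands still between calls to the robot, and variables do not carry over. Pictures are saved under pics/ and viewed, and the job is handed in when it is done.

Besides the shell and the picture viewer there is one more tool, called by a JSON object that holds its "name" and its "arguments", one argument or row to a line. drive_tool: Moves the arm, as the interface text tells. Its arguments: {"type":"object","properties":{"targets":{"type":"string"},"squeeze":{"type":"number"}},"required":["targets"]}

```bash
mkdir -p pics; cat > h.py <<'E'
import numpy as np, cv2
from workcell import state, capture, camera_model, job_done
def save(n,im): cv2.imwrite(f'pics/{n}.png',cv2.cvtColor(im,cv2.COLOR_RGB2BGR))
def ray(m,uv):
    K=np.array(m['K'],float);d=np.array(m['dist_coeffs'],float)
    p=cv2.undistortPoints(np.array(uv,float).reshape(-1,1,2),K,d).reshape(-1,2)
    return np.c_[p,np.ones(len(p))]@np.array(m['rotation'],float).T
def onplane(m,uv,z):
    r=ray(m,uv);e=np.array(m['eye'],float)
    return e+r*((z-e[2])/r[:,2])[:,None]
def cloud(m,dep):
    h,w=dep.shape;u,v=np.meshgrid(np.arange(w),np.arange(h))
    r=ray(m,np.stack([u,v],-1).reshape(-1,2).astype(float))
    return (np.array(m['eye'])+r*dep.reshape(-1,1)).reshape(h,w,3)
E
python3 - <<'E'
from h import *
print(state())
for n in ['scene','top','wrist']:
    m=camera_model(n); im,d=capture(n); save(n+'0',im); np.savez(n+'0.npz',im=im,d=d,**{k:np.array(v) for k,v in m.items()})
    print(n,m)
E
```

```text
{'time_s': 0.0, 'q': array([ 1.01197795e+00,  2.76620930e-01,  1.50616997e+00, -2.48807712e-05,
        1.36069335e+00, -1.20997975e-01]), 'joint_vel': array([ 0.00080925, -0.00050695, -0.00090405,  0.0009656 ,  0.00126197,
       -0.00164717]), 'tau': array([-6.93330512e-04, -4.16776335e+01, -2.45802212e+01, -3.67527982e-04,
        1.13177451e-02, -2.39163164e-06]), 'tool_pos': array([0.24350225, 0.52029482, 0.23041025]), 'ee_rot': array([ 2.17163319e-01,  9.76134826e-01, -8.95739629e-04, -3.03861027e-04]), 'ft_force': array([-0.21028989, -0.59195499,  0.17548948]), 'moment': array([ 0.0104715 , -0.04232996,  0.02584982]), 'width': 0.08570919781892106}
scene {'K': array([[423.46823893,   0.        , 325.82049394],
       [  0.        , 423.46823893, 200.53894258],
       [  0.        ,   0.        ,   1.        ]]), 'dist_coeffs': array([-0.06531447,  0.        ,  0.        ,  0.        ,  0.        ]), 'eye': array([ 1.40468119, -0.09780551,  0.74862578]), 'rotation': array([ 0.67168825,  0.60214615, -0.2848835 , -0.32418559])}
top {'K': array([[514.46307864,   0.        , 318.9281296 ],
       [  0.        , 514.46307864, 206.22693196],
       [  0.        ,   0.        ,   1.        ]]), 'dist_coeffs': array([-0.0980119,  0.       ,  0.       ,  0.       ,  0.       ]), 'eye': array([ 0.31096524, -0.01568084,  1.64283966]), 'rotation': array([ 0.71076083, -0.69819613,  0.06120708, -0.05995743])}
wrist {'K': array([[339.65259291,   0.        , 321.00837999],
       [  0.        , 339.65259291, 198.4600198 ],
       [  0.        ,   0.        ,   1.        ]]), 'dist_coeffs': array([-0.02527334,  0.        ,  0.        ,  0.        ,  0.        ]), 'eye': array([0.16773977, 0.55512369, 0.37388721]), 'rotation': array([0.83223504, 0.52986609, 0.08722824, 0.13790576])}
```

Rotation is a quaternion; fix the helper.

```bash
python3 - <<'E'
s=open('h.py').read()
s=s.replace("np.array(m['rotation'],float).T","Rotation.from_quat(m['rotation']).as_matrix().T").replace("import numpy as np, cv2","import numpy as np, cv2\nfrom scipy.spatial.transform import Rotation")
open('h.py','w').write(s)
E
```

```text
(no output)
```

View pics/top0.png

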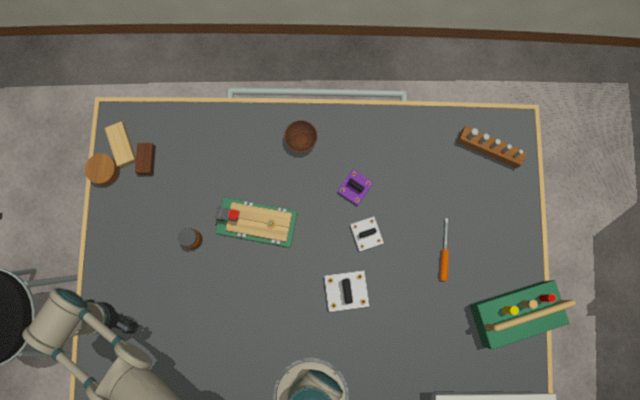

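View pics/scene0.png

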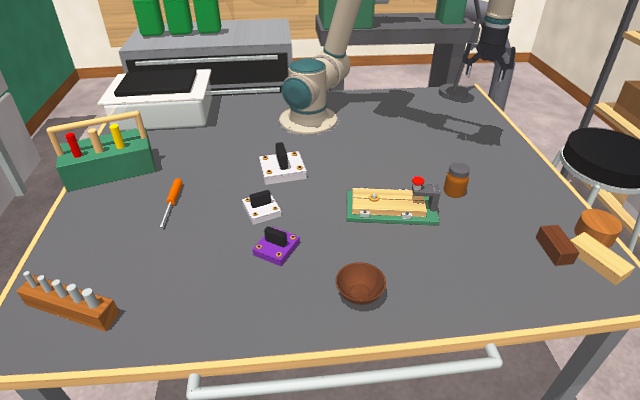

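View pics/wrist0.png

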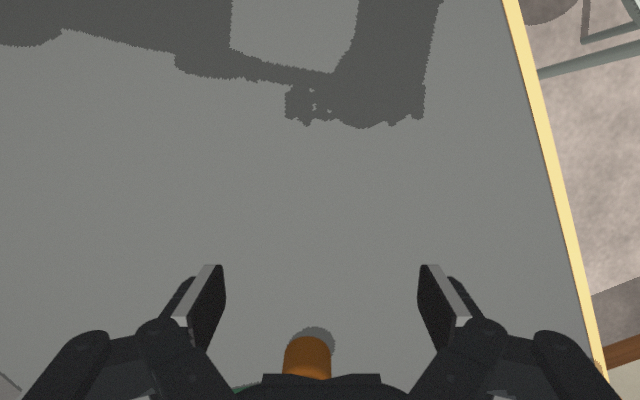

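The top view shows the jig centred near (257,222), with the red punch at (233,215) and the pin at (271,223). The smaller white cover is at (367,234), the larger one at (347,291) and the purple one at (355,187). Next I'll take rough positions.

```bash
cat > rough.py <<'E'
from h import *
z=np.load('top0.npz');m={k:z[k] for k in ['K','dist_coeffs','eye','rotation']};im=z['im'];d=z['d']
hsv=cv2.cvtColor(im,cv2.COLOR_RGB2HSV)
def comp(mask,box):
    x0,y0,x1,y1=box;mm=np.zeros_like(mask);mm[y0:y1,x0:x1]=mask[y0:y1,x0:x1]
    cs,_=cv2.findContours(mm,cv2.RETR_EXTERNAL,cv2.CHAIN_APPROX_NONE);return max(cs,key=cv2.contourArea)
def rep(n,mask,box,z):
    c=comp(mask,box);p=onplane(m,c.reshape(-1,2),z)[:,:2]*1000
    r=cv2.minAreaRect(p.astype(np.float32));print(n,np.round(r[0],1),np.round(r[1],1),round(r[2],1))
white=((hsv[...,1]<40)&(hsv[...,2]>130)).astype(np.uint8)
white=cv2.morphologyEx(white,cv2.MORPH_CLOSE,np.ones((5,5)))
rep('cover plate',white,(340,210,395,260),.022)
rep('big plate',white,(315,262,380,320),.022)
dark=(hsv[...,2]<45).astype(np.uint8)
rep('handle',dark,(354,222,380,246),.06)
g=((hsv[...,0]>50)&(hsv[...,0]<90)&(hsv[...,1]>80)).astype(np.uint8)
rep('base',g,(200,185,310,255),.016)
red=(((hsv[...,0]<6)|(hsv[...,0]>174))&(hsv[...,1]>150)).astype(np.uint8)
rep('red',red,(220,200,250,230),.105)
wood=((hsv[...,0]>12)&(hsv[...,0]<30)&(hsv[...,1]>60)&(hsv[...,2]>130)).astype(np.uint8)
rep('wood',wood,(200,185,310,255),.036)
for n,uv,zz in [('pin',(271,223),.052),('punch',(233,215),.105),('jar',(189,238),.085),('bowl',(300,137),.045),('drv',(445,264),.015),('purple',(355,187),.04)]:
    print(n,np.round(onplane(m,[uv],zz)*1000))
c=cloud(m,d)
for uv in [(233,215),(271,223),(260,210),(367,234),(360,242)]:print(uv,np.round(c[uv[1],uv[0]]*1000))
E
python3 rough.py; python3 - <<'E'
import cv2
a=cv2.imread('pics/top0.png')[170:270,200:400]
cv2.imwrite('pics/topz.png',cv2.resize(a,None,fx=4,fy=4,interpolation=cv2.INTER_CUBIC))
E
```

```text
cover plate [ 507.6 -169. ] [93.5 83.1] 19.5
big plate [ 326.2 -106.5] [114.8 128.1] 8.5
handle [ 508.8 -178.7] [ 9.4 22.7] 16.9
base [521.   80.1] [ 34.1 119.2] 78.8
red [547.3 242.6] [27.6 27.6] 1.1
wood [537.9 174.4] [196.7  91.9] 80.6
pin [[531. 133.  52.]]
punch [[546. 244. 105.]]
jar [[475. 380.  85.]]
bowl [[814.  49.  45.]]
drv [[ 414. -420.   15.]]
purple [[ 653. -130.   40.]]
(233, 215) [547. 245.  99.]
(271, 223) [531. 133.  52.]
(260, 210) [575. 171.  29.]
(367, 234) [ 501. -167.   53.]
(360, 242) [ 479. -148.   22.]
```

View pics/topz.png

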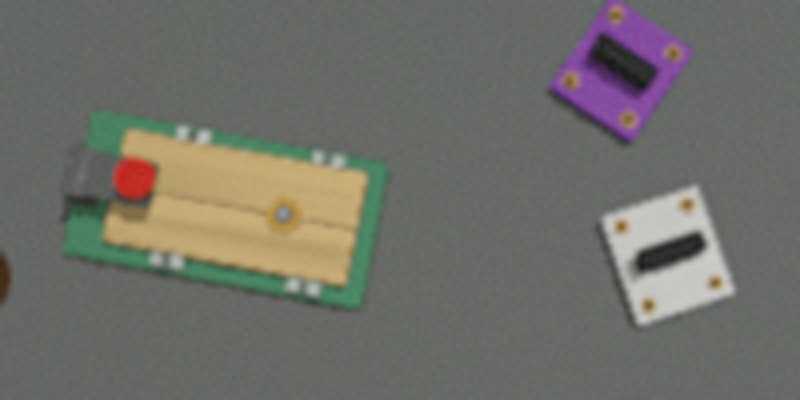

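Pin to punch measures 112 mm against 110 nominal, the blank 197×92 and the cover 93×83, so the sizes fit. The jig's yaw is about -8 to -9° and the cover's about 17–19°. Next I'll plan a closer look.

```bash
cat >> h.py <<'E'
def plan(pos,yaw_y,verbose=True):
    """target TCP pos (m), direction (deg) of tool y in world, tool down. prints shift in present tool axes (mm), then rotvec (tool axes)"""
    s=state();R=Rotation.from_quat(s['ee_rot']);
    a=np.radians(yaw_y);y=np.array([np.cos(a),np.sin(a),0]);z=np.array([0,0,-1.]);x=np.cross(y,z)
    T=Rotation.from_matrix(np.c_[x,y,z])
    sh=R.inv().apply(np.array(pos)-s['tool_pos'])*1000
    rv=(R.inv()*T).as_rotvec()
    print('t',round(s['time_s'],2),'tcp',np.round(s['tool_pos'],4),'shift mm',np.round(sh,1),'|',round(np.linalg.norm(sh),1),'rotvec',np.round(rv,4),'F',np.round(s['ft_force'],1),'w',round(s['width'],4))
E
python3 - <<'E'
from h import *
m=camera_model('wrist')
s=state();R=Rotation.from_quat(s['ee_rot'])
print(R.inv().apply(m['eye']-s['tool_pos']), R.inv().apply(ray(m,[(320,200)])[0]), R.inv().apply(ray(m,[(400,200)])[0]))
plan([0.53,0.10,0.30],17)
E
```

```text
[ 0.08339712 -0.00088577 -0.1433379 ] [-0.32645599 -0.00211389  0.94522558] [-0.32629112  0.23374013  0.94506921]
t 0.15 tcp [0.2436 0.5204 0.2306] shift mm [-437.6 -259.5  -69.1] | 513.4 rotvec [-1.300e-03  4.000e-04  8.363e-01] F [ 0.4 -0.7 -0.2] w 0.0857
```

{"name": "drive_tool", "arguments": {
  "targets": "1 0 0 -14 0 0 0.167; 1 0 0 -14 0 0 0.167; 1 0 0 -14 0 0 0.167; 1 0 0 -14 0 0 0.167; 1 0 0 -14 0 0 0.168"
}}

```text
time_s: 0.78
tool_pos: [0.2437, 0.5206, 0.3014]
ee_rot: [0.597, 0.802, -0.0, 0.0]
ft_force: [0.0, 0.1, -0.3]
width: 0.0853
```

```bash
python3 -c "
from h import *
plan([0.535,0.17,0.30],17)"
```

```text
t 0.78 tcp [0.2437 0.5206 0.3014] shift mm [-419.5  178.3    1.5] | 455.8 rotvec [-0.0006  0.0005 -0.0052] F [ 0.   0.1 -0.3] w 0.0853
```

{"name": "drive_tool", "arguments": {
  "targets": "1 -46.6 19.8 0 0 0 0; 1 -46.6 19.8 0 0 0 0; 1 -46.6 19.8 0 0 0 0; 1 -46.6 19.8 0 0 0 0; 1 -46.6 19.8 0 0 0 0; 1 -46.6 19.8 0 0 0 0; 1 -46.6 19.8 0 0 0 0; 1 -46.6 19.8 0 0 0 0; 1 -46.6 19.8 0 0 0 0; 0 0 0 0 0 0 0"
}}

```text
time_s: 2.02
tool_pos: [0.5389, 0.1691, 0.3004]
ee_rot: [0.597, 0.803, -0.001, 0.0]
ft_force: [-0.5, 0.1, -0.5]
width: 0.07
```

```bash
python3 - <<'E'
from h import *
plan([0.535,0.17,0.30],17)
m=camera_model('wrist'); im,d=capture('wrist'); save('w1',im); np.savez('w1.npz',im=im,d=d,**{k:np.array(v) for k,v in m.items()})
E
```

```text
t 2.02 tcp [0.5389 0.1691 0.3004] shift mm [ 2.  -3.5  0.4] | 4.0 rotvec [-0.0008  0.0011 -0.0044] F [-0.5  0.1 -0.5] w 0.07
```

View pics/w1.png

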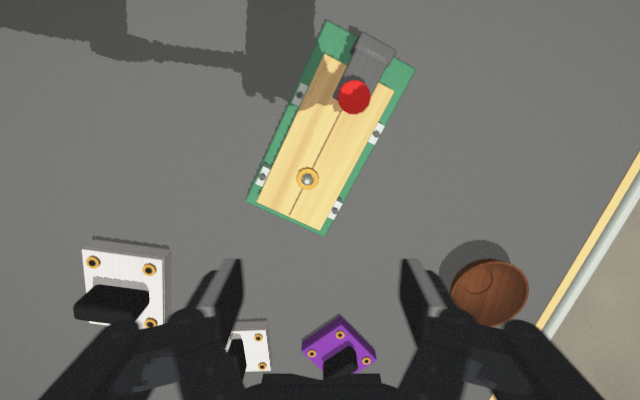

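The wrist view shows the whole jig: punch head at (354,97), pin at (307,179), base corners at (325,20), (414,68), (325,236) and (247,202). I'll measure these on planes at the given heights.

```bash
cat > jig.py <<'E'
from h import *
import sys
def load(f):
    z=np.load(f);return {k:z[k] for k in ['K','dist_coeffs','eye','rotation']},z['im'],z['d']
m,im,d=load(sys.argv[1])
hsv=cv2.cvtColor(im,cv2.COLOR_RGB2HSV)
def big(mask):
    cs,_=cv2.findContours(mask.astype(np.uint8),cv2.RETR_EXTERNAL,cv2.CHAIN_APPROX_NONE);return max(cs,key=cv2.contourArea)
red=((hsv[...,0]<8)|(hsv[...,0]>172))&(hsv[...,1]>190)&(hsv[...,2]>70)
C=cloud(m,d)
c=big(red);p=onplane(m,c.reshape(-1,2),.105)[:,:2]*1000
(cx,cy),r=cv2.minEnclosingCircle(p.astype(np.float32));print('red',cx,cy,r)
g=((hsv[...,0]>50)&(hsv[...,0]<90)&(hsv[...,1]>80))
wood=((hsv[...,0]>10)&(hsv[...,0]<32)&(hsv[...,1]>70)&(hsv[...,2]>60))
w=wood.astype(np.uint8); w=cv2.morphologyEx(w,cv2.MORPH_OPEN,np.ones((3,3)))
for n,mask,z in [('wood',w,.036),('all',((g|(w>0))).astype(np.uint8),.016)]:
    c=big(mask);p=onplane(m,c.reshape(-1,2),z)[:,:2]*1000
    rr=cv2.minAreaRect(p.astype(np.float32));print(n,np.round(rr[0],1),np.round(rr[1],1),round(rr[2],2))
# red head depth
mm=cv2.erode(red.astype(np.uint8),np.ones((5,5)))>0
print('red z',np.median(C[mm],0)*1000)
a=im[60:240,220:440]
save('w_z',cv2.resize(a,None,fx=3.3,fy=3.3,interpolation=cv2.INTER_CUBIC))
# pin: collar ring blob (saturated yellow) + grey pin top
E
python3 jig.py w1.npz
```

```text
red 547.6968994140625 245.15042114257812 15.052759170532227
wood [536.4 176. ] [195.3  90.7] 80.54
all [538.  186.1] [243.  118.5] 80.46
red z [548.05571285 244.80831079 105.74806884]
```

View pics/w_z.png

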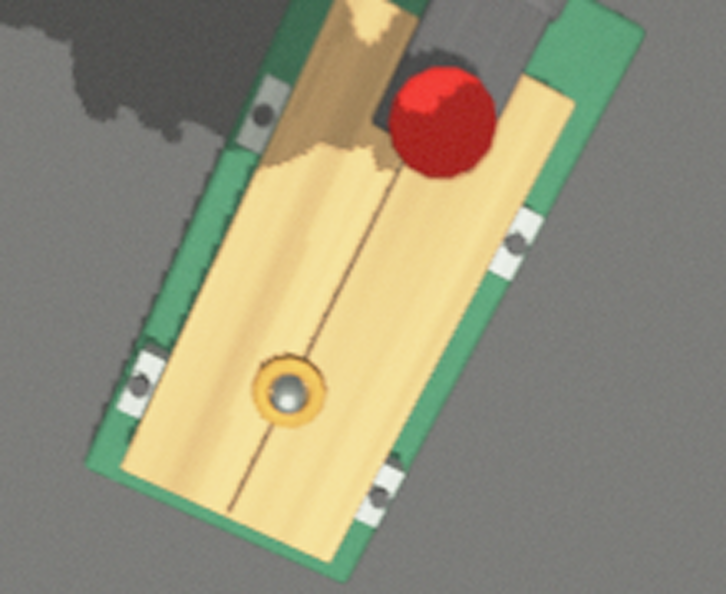

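Base centre plus 60 mm along the jig's y predicts the punch at (547.9, 245.2), and the red head measures (547.7, 245.2). That agreement is good, with yaw -9.5°. I'll move over the punch with the fingers shut.

```bash
python3 -c "
from h import *
plan([0.5478,0.2452,0.115],17)"
```

```text
t 2.08 tcp [0.5375 0.1707 0.3005] shift mm [ 68.2  31.8 185.5] | 200.2 rotvec [-0.0015 -0.0006 -0.0027] F [-1.3  0.5  0.3] w 0.0625
```

{"name": "drive_tool", "arguments": {
  "targets": "0 34 16 0 0 0 0; 0 34 16 0 0 0 0; 0 0 0 45 0 0 0; 0 0 0 45 0 0 0; 0 0 0 45 0 0 0; 0 0 0 40 0 0 0; 0 0 0 5 0 0 0; 0 0 0 0 0 0 0"
}}

```text
time_s: 3.08
tool_pos: [0.5477, 0.2472, 0.1222]
ee_rot: [0.594, 0.804, 0.001, 0.0]
ft_force: [0.2, 0.1, 0.3]
width: 0.0001
```

```bash
python3 -c "
from h import *
plan([0.5478,0.2452,0.105],17)"
```

```text
t 3.08 tcp [0.5477 0.2472 0.1222] shift mm [-2.  -0.5 17.2] | 17.4 rotvec [ 0.0011 -0.0003  0.0012] F [0.2 0.1 0.3] w 0.0001
```

{"name": "drive_tool", "arguments": {
  "targets": "0 -2 0 12 0 0 0; 0 0 0 8 0 0 0; 0 0 0 6 0 0 0; 0 0 0 3 0 0 0; 0 0 0 0 0 0 0; 0 0 0 0 0 0 0"
}}

```text
time_s: 3.82
tool_pos: [0.5491, 0.2446, 0.0939]
ee_rot: [0.595, 0.804, 0.001, 0.001]
ft_force: [-1.0, -0.1, 9.2]
width: -0.0001
```

{"name": "drive_tool", "arguments": {
  "targets": "0 0 0 1.5 0 0 0; 0 0 0 1 0 0 0; 0 0 0 0 0 0 0; 0 0 0 0 0 0 0"
}}

```text
time_s: 4.32
tool_pos: [0.5492, 0.2445, 0.093]
ee_rot: [0.595, 0.804, 0.001, 0.001]
ft_force: [-2.9, -1.0, 15.9]
width: -0.0004
```

{"name": "drive_tool", "arguments": {
  "targets": "0 0 0 -20 0 0 0; 0 0 0 -45 0 0 0; 1 0 0 -50 0 0 0; 1 0 0 -45 0 0 0; 1 -46 -20 0 0 0 0; 1 -46 -20 0 0 0 0; 1 -46 -20 0 0 0 0; 1 -46 -20 0 0 0 0; 1 -46 -20 0 0 0 0; 1 -46 -20 0 0 0 0"
}}

```text
time_s: 5.58
tool_pos: [0.5138, -0.0562, 0.2497]
ee_rot: [0.595, 0.804, 0.0, 0.0]
ft_force: [0.6, 0.3, -0.4]
width: 0.0857
```

{"name": "drive_tool", "arguments": {
  "targets": "1 -46 -20 0 0 0 0; 1 -46 -20 0 0 0 0; 1 -15 0 0 0 0 0; 1 0 0 0 0 0 0; 1 0 0 0 0 0 0"
}}

```text
time_s: 6.2
tool_pos: [0.5073, -0.1673, 0.2496]
ee_rot: [0.594, 0.804, 0.0, -0.001]
ft_force: [-0.6, -1.2, 0.8]
width: 0.0853
```

```bash
python3 - <<'E'
from h import *
plan([0.508,-0.169,0.2],17)
m=camera_model('wrist'); im,d=capture('wrist'); save('w2',im); np.savez('w2.npz',im=im,d=d,**{k:np.array(v) for k,v in m.items()})
m=camera_model('scene'); im,d=capture('scene'); save('s2',im[150:270,200:470])
E
```

```text
t 6.2 tcp [ 0.5073 -0.1673  0.2496] shift mm [-1.9  0.2 49.6] | 49.6 rotvec [-0.     -0.0013  0.0014] F [-0.6 -1.2  0.8] w 0.0853
```

View pics/w2.png

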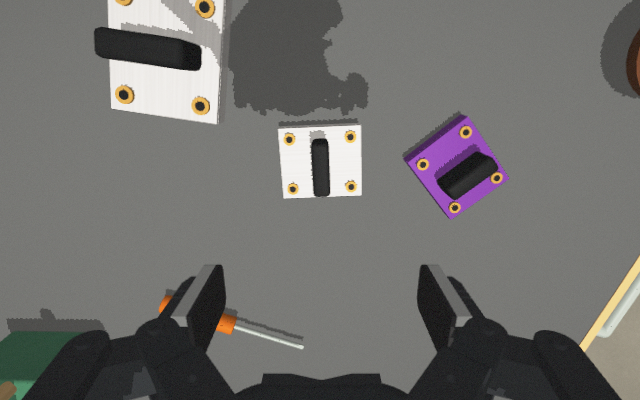

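View pics/s2.png

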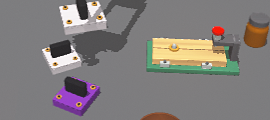

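The small white cover is at px (320,160), with its bushes at (289,139), (350,137), (293,188) and (351,186). The punch in the scene view is back up. I'll measure the cover.

```bash
cat > cover.py <<'E'
from h import *
import sys
z=np.load(sys.argv[1]);m={k:z[k] for k in ['K','dist_coeffs','eye','rotation']};im=z['im'];d=z['d']
hsv=cv2.cvtColor(im,cv2.COLOR_RGB2HSV)
C=cloud(m,d)
sub=np.zeros(im.shape[:2],bool);sub[110:215,262:385]=1
br=(hsv[...,0]>12)&(hsv[...,0]<30)&(hsv[...,1]>110)&sub
n,l,st,ce=cv2.connectedComponentsWithStats(cv2.dilate(br.astype(np.uint8),np.ones((3,3))))
pts=[]
for i in range(1,n):
    if st[i,4]<30: continue
    c=[st[i,0]+(st[i,2]-1)/2,st[i,1]+(st[i,3]-1)/2]; pts.append(c)
p=onplane(m,pts,.0225)[:,:2]*1000
print('bushes',np.round(pts,1).tolist(),np.round(p,1).tolist(),'mean',p.mean(0),p)
w=((hsv[...,1]<30)&(hsv[...,2]>150)&sub)|br
w=cv2.morphologyEx(w.astype(np.uint8),cv2.MORPH_OPEN,np.ones((3,3)))
cs,_=cv2.findContours(w,cv2.RETR_EXTERNAL,cv2.CHAIN_APPROX_NONE);c=max(cs,key=cv2.contourArea)
q=onplane(m,c.reshape(-1,2),.022)[:,:2]*1000
r=cv2.minAreaRect(q.astype(np.float32));print('plate',r)
h=sub&(C[...,2]>.05)
print('handle top z',np.median(C[h][:,2]))
hh=cv2.morphologyEx(h.astype(np.uint8),cv2.MORPH_OPEN,np.ones((3,3)))
cs,_=cv2.findContours(hh,cv2.RETR_EXTERNAL,cv2.CHAIN_APPROX_NONE);c=max(cs,key=cv2.contourArea)
q=onplane(m,c.reshape(-1,2),.06)[:,:2]*1000
print('handle',cv2.minAreaRect(q.astype(np.float32)))
E
python3 cover.py w2.npz
```

```text
bushes [[350.0, 136.5], [289.0, 138.5], [350.5, 186.0], [292.5, 188.0]] [[528.5, -131.3], [465.8, -152.9], [547.0, -184.3], [484.6, -206.0]] mean [ 506.48124471 -168.61041504] [[ 528.52904474 -131.31207097]
 [ 465.80154059 -152.88667265]
 [ 547.01446851 -184.27314938]
 [ 484.57992498 -205.96976717]]
plate ((506.41827392578125, -168.50613403320312), (90.7112808227539, 80.06669616699219), 19.562023162841797)
handle top z 0.06034384741211429
handle ((506.4833679199219, -167.17564392089844), (17.7856502532959, 56.22307586669922), 19.507545471191406)
```

```bash
python3 -c "
from h import *
plan([0.5065,-0.1683,0.028],19.4)"
```

```text
t 6.3 tcp [ 0.5073 -0.1672  0.2498] shift mm [ -1.   -1.2 221.8] | 221.8 rotvec [ 0.0002 -0.0007 -0.0398] F [-1.3  0.6 -0.4] w 0.0854
```

{"name": "drive_tool", "arguments": {
  "targets": "1 -1 -1 40 0 0 -0.04; 1 0 0 45 0 0 0; 1 0 0 45 0 0 0; 1 0 0 40 0 0 0; 1 0 0 25 0 0 0; 1 0 0 15 0 0 0; 1 0 0 9 0 0 0; 1 0 0 0 0 0 0; 1 0 0 0 0 0 0"
}}

```text
time_s: 7.42
tool_pos: [0.5074, -0.1702, 0.0317]
ee_rot: [0.578, 0.816, 0.0, 0.001]
ft_force: [0.6, 0.1, -0.2]
width: 0.0857
```

```bash
python3 -c "
from h import *
plan([0.5065,-0.1683,0.028],19.4)"
```

```text
t 7.42 tcp [ 0.5074 -0.1702  0.0317] shift mm [ 2.1 -0.3  3.7] | 4.2 rotvec [ 0.0015  0.0013 -0.0015] F [ 0.6  0.1 -0.2] w 0.0857
```

{"name": "drive_tool", "arguments": {
  "targets": "1 2 0 4 0 0 0; 1 0 0 0 0 0 0; 0 0 0 0 0 0 0; 0 0 0 0 0 0 0; 0 0 0 0 0 0 0; 0 0 0 0 0 0 0; 0 0 0 0 0 0 0",
  "squeeze": 60
}}

```text
time_s: 8.3
tool_pos: [0.5064, -0.1681, 0.027]
ee_rot: [0.579, 0.816, 0.0, 0.0]
ft_force: [1.0, -0.0, 1.0]
width: 0.0173
```

{"name": "drive_tool", "arguments": {
  "targets": "0 0 0 -10 0 0 0; 0 0 0 -30 0 0 0; 0 0 0 -40 0 0 0; 0 0 0 -40 0 0 0; 0 0 0 -20 0 0 0.168; 0 0 0 0 0 0 0.168; 0 0 0 0 0 0 0.168; 0 0 0 0 0 0 0"
}}

```text
time_s: 9.3
tool_pos: [0.5053, -0.1677, 0.1666]
ee_rot: [0.763, 0.646, -0.0, -0.001]
ft_force: [-0.4, 0.2, -4.6]
width: 0.0171
```

```bash
python3 - <<'E'
from h import *
plan([0.5297,0.1368,0.17],-9.5)
m=camera_model('wrist'); im,d=capture('wrist'); save('w3',im); np.savez('w3.npz',im=im,d=d,**{k:np.array(v) for k,v in m.items()})
m=camera_model('scene'); im,d=capture('scene'); save('s3',im)
E
```

```text
t 9.3 tcp [ 0.5053 -0.1677  0.1666] shift mm [304.4 -25.9  -3.2] | 305.5 rotvec [-0.0013 -0.0004  0.0008] F [-0.4  0.2 -4.6] w 0.0171
```

View pics/w3.png

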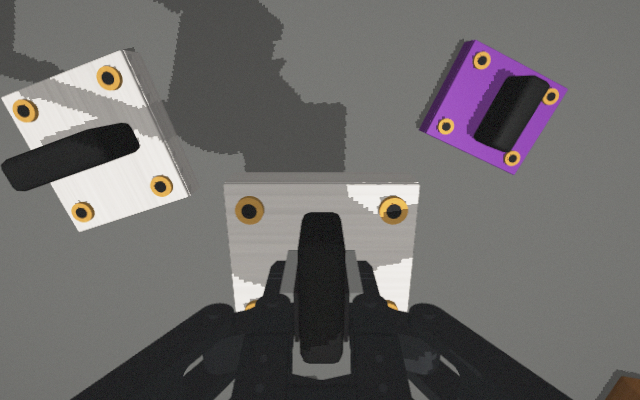

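View pics/s3.png

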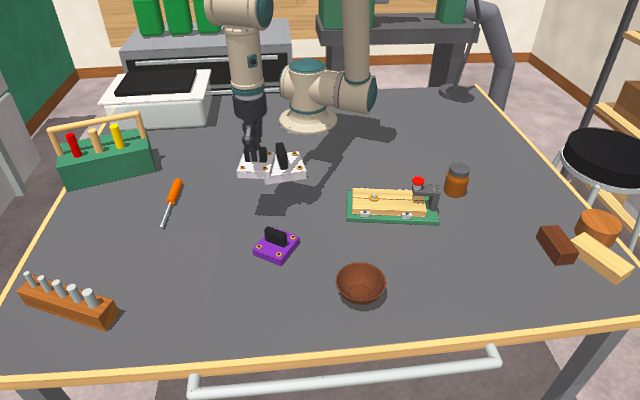

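The cover is held, with its front bushes at (249,211) and (394,211). I'll check its pose in the tool frame.

```bash
cat > held.py <<'E'
from h import *
import sys
z=np.load(sys.argv[1]);m={k:z[k] for k in ['K','dist_coeffs','eye','rotation']};im=z['im']
tcp=np.array(eval(sys.argv[2]));Rt=Rotation.from_quat(eval(sys.argv[3]))
hsv=cv2.cvtColor(im,cv2.COLOR_RGB2HSV)
br=(hsv[...,0]>12)&(hsv[...,0]<30)&(hsv[...,1]>110);br[:190]=0;br[235:]=0;br[:,:230]=0;br[:,420:]=0
n,l,st,ce=cv2.connectedComponentsWithStats(cv2.dilate(br.astype(np.uint8),np.ones((3,3))))
pts=[[st[i,0]+(st[i,2]-1)/2,st[i,1]+(st[i,3]-1)/2] for i in range(1,n) if st[i,4]>60]
pts+= [[224,183],[419,183]]
r=Rt.inv().apply(ray(m,pts));e=Rt.inv().apply(m['eye']-tcp)
for zz in (.0045,.0055): print(zz,np.round(pts,1).tolist(),np.round((e+r*((zz-e[2])/r[:,2])[:,None])*1000,1).tolist())
E
python3 held.py w3.npz "[0.5053,-0.1677,0.1666]" "[0.763,0.646,0,-0.001]"
```

```text
0.0045 [[249.0, 209.5], [393.0, 209.5], [224.0, 183.0], [419.0, 183.0]] [[26.5, -34.2, 4.5], [26.5, 32.8, 4.5], [39.3, -44.7, 4.5], [39.4, 43.8, 4.5]]
0.0055 [[249.0, 209.5], [393.0, 209.5], [224.0, 183.0], [419.0, 183.0]] [[26.1, -34.4, 5.5], [26.2, 33.1, 5.5], [39.0, -45.0, 5.5], [39.1, 44.1, 5.5]]
```

{"name": "drive_tool", "arguments": {
  "targets": "0 38 -3 0 0 0 0; 0 38 -3 0 0 0 0; 0 38 -3 0 0 0 0; 0 38 -3 0 0 0 0; 0 38 -3 0 0 0 0; 0 38 -3 0 0 0 0; 0 38 -4 0 0 0 0; 0 38 -4 0 0 0 0; 0 0 0 0 0 0 0; 0 0 0 0 0 0 0"
}}

```text
time_s: 10.65
tool_pos: [0.5305, 0.1358, 0.1666]
ee_rot: [0.763, 0.646, -0.001, 0.0]
ft_force: [-0.8, 0.3, -3.6]
width: 0.0177
```

```bash
python3 - <<'E'
from h import *
z=np.load('w1.npz');m={k:z[k] for k in ['K','dist_coeffs','eye','rotation']};im=z['im']
a=im[160:200,288:328]; save('pin1',cv2.resize(a,None,fx=14,fy=14,interpolation=cv2.INTER_CUBIC))
print(onplane(m,[(307.6,178.2)],.042)*1000, onplane(m,[(307.3,179)],.052)*1000)
plan([0.5297,0.1368,0.08],-9.5)
m=camera_model('wrist'); im,d=capture('wrist'); save('w4',im)
m=camera_model('scene'); im,d=capture('scene'); save('s4',cv2.resize(im[100:260,280:480],None,fx=4,fy=4)); 
E
```

```text
[[530.50338151 137.36518777  42.        ]] [[530.02781472 139.06430063  52.        ]]
t 10.65 tcp [0.5305 0.1358 0.1666] shift mm [ 0.9 -0.9 86.6] | 86.6 rotvec [-0.0006  0.0009  0.0006] F [-0.8  0.3 -3.6] w 0.0177
```

View pics/pin1.png

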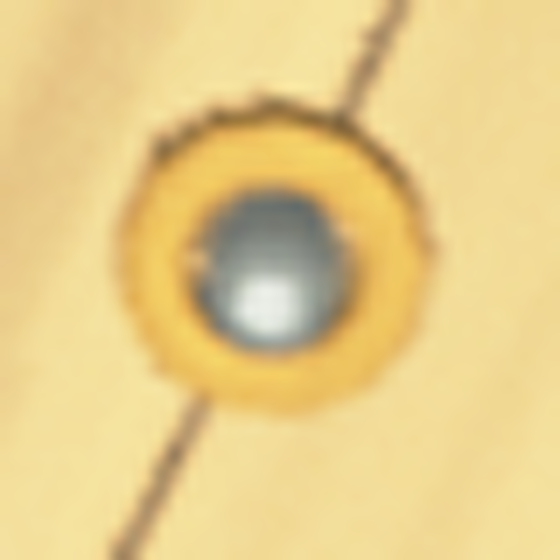

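View pics/w4.png

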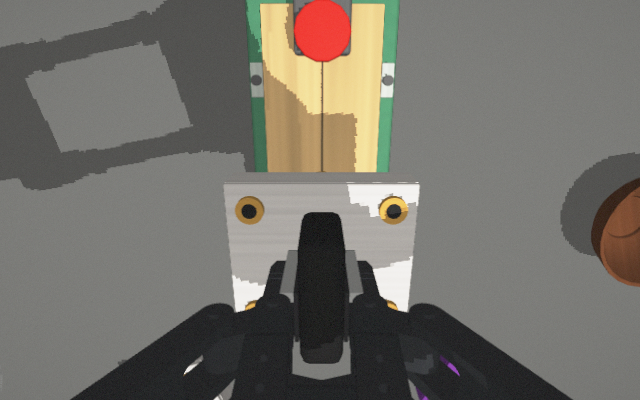

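View pics/s4.png

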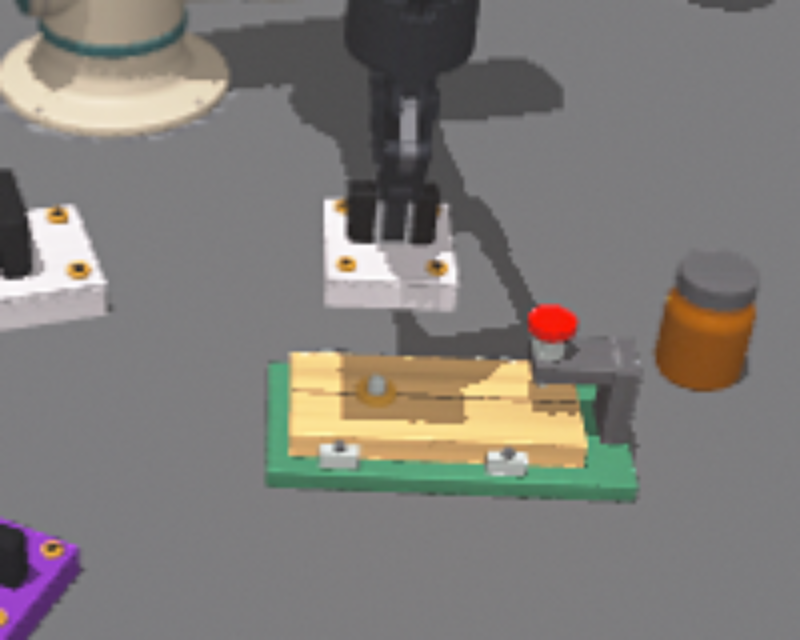

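Alignment looks good and the punch is up. The pin estimates agree within about 1.5 mm and the mouth's capture range is several mm, so I'll descend.

{"name": "drive_tool", "arguments": {
  "targets": "0 2 -0.5 20 0 0 0; 0 0 0 30 0 0 0; 0 0 0 20 0 0 0; 0 0 0 10 0 0 0; 0 0 0 0 0 0 0; 0 0 0 0 0 0 0"
}}

```text
time_s: 11.5
tool_pos: [0.5316, 0.138, 0.0877]
ee_rot: [0.764, 0.646, 0.001, 0.001]
ft_force: [-0.3, 0.5, -3.1]
width: 0.0171
```

```bash
python3 - <<'E'
from h import *
plan([0.5302,0.1378,0.079],-9.5)
im,d=capture('scene'); save('s5',cv2.resize(im[100:260,280:480],None,fx=4,fy=4)); 
E
```

```text
t 11.5 tcp [0.5316 0.138  0.0877] shift mm [-0.4 -1.3  8.7] | 8.8 rotvec [ 0.0018 -0.0006 -0.0015] F [-0.3  0.5 -3.1] w 0.0171
```

View pics/s5.png

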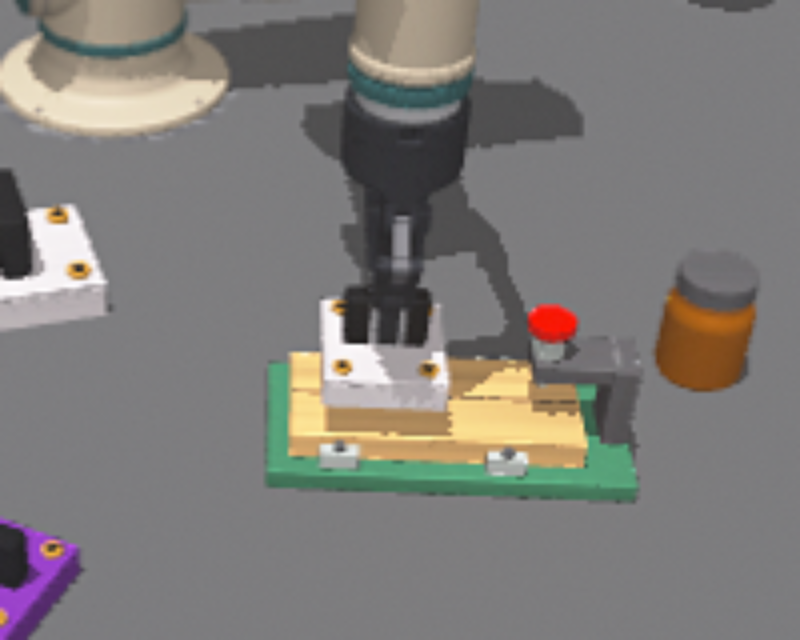

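The scene view shows the cover square over the pin end of the blank. I'll lower it gently to collar height, which is TCP ≈ 0.069.

{"name": "drive_tool", "arguments": {
  "targets": "0 0 -1 4 0 0 0; 0 0 0 4 0 0 0; 0 0 0 4 0 0 0; 0 0 0 0 0 0 0; 0 0 0 0 0 0 0"
}}

```text
time_s: 12.18
tool_pos: [0.5298, 0.1381, 0.0747]
ee_rot: [0.764, 0.646, -0.0, 0.0]
ft_force: [0.5, -1.6, -3.2]
width: 0.0171
```

{"name": "drive_tool", "arguments": {
  "targets": "0 0 0 3 0 0 0; 0 0 0 2 0 0 0; 0 0 0 0 0 0 0; 0 0 0 0 0 0 0"
}}

```text
time_s: 12.68
tool_pos: [0.53, 0.1381, 0.0697]
ee_rot: [0.764, 0.646, 0.0, 0.0]
ft_force: [1.6, -2.4, -4.5]
width: 0.0175
```

{"name": "drive_tool", "arguments": {
  "targets": "0 0 0 2 0 0 0; 0 0 0 2 0 0 0; 0 0 0 2 0 0 0; 0 0 0 0 0 0 0; 0 0 0 0 0 0 0"
}}

```text
time_s: 13.3
tool_pos: [0.5301, 0.1381, 0.065]
ee_rot: [0.764, 0.646, 0.0, 0.001]
ft_force: [-0.5, -3.9, 6.5]
width: 0.0173
```

{"name": "drive_tool", "arguments": {
  "targets": "0 0 0 1.5 0 0 0; 0 0 0 1.5 0 0 0; 0 0 0 0 0 0 0; 0 0 0 0 0 0 0"
}}

```text
time_s: 13.8
tool_pos: [0.5302, 0.138, 0.063]
ee_rot: [0.764, 0.646, 0.001, 0.001]
ft_force: [-2.3, -4.0, 12.4]
width: 0.0173
```

{"name": "drive_tool", "arguments": {
  "targets": "0 0 0 1.5 0 0 0; 0 0 0 1 0 0 0; 0 0 0 0 0 0 0; 0 0 0 0 0 0 0"
}}

```text
time_s: 14.3
tool_pos: [0.5302, 0.138, 0.0629]
ee_rot: [0.764, 0.646, 0.001, 0.001]
ft_force: [-6.1, -4.5, 27.5]
width: 0.0173
```

```bash
python3 - <<'E'
from h import *
plan([0.5302,0.1378,0.063],-9.5)
m=camera_model('scene');im,d=capture('scene'); save('s6',cv2.resize(im[100:260,280:480],None,fx=4,fy=4)); 
m=camera_model('wrist');im,d=capture('wrist');save('w6',im); C=cloud(m,d)*1000
for uv in [(270,230),(370,230),(245,195),(400,195),(320,195)]: print(uv,np.round(np.median(C[uv[1]-4:uv[1]+5,uv[0]-4:uv[0]+5].reshape(-1,3),0),1))
print('wood',np.round(np.median(C[120:140,300:310].reshape(-1,3),0),1))
E
```

```text
t 14.3 tcp [0.5302 0.138  0.0629] shift mm [-0.2  0.  -0.1] | 0.3 rotvec [ 0.0028 -0.0003 -0.0009] F [-6.1 -4.5 27.5] w 0.0173
(270, 230) [508.4 158.3  58.6]
(370, 230) [555.2 150.5  58.8]
(245, 195) [501.1 177.1  59. ]
(400, 195) [570.8 165.5  58.9]
(320, 195) [534.7 171.6  58.8]
wood [531.7 199.3  36.7]
```

View pics/s6.png

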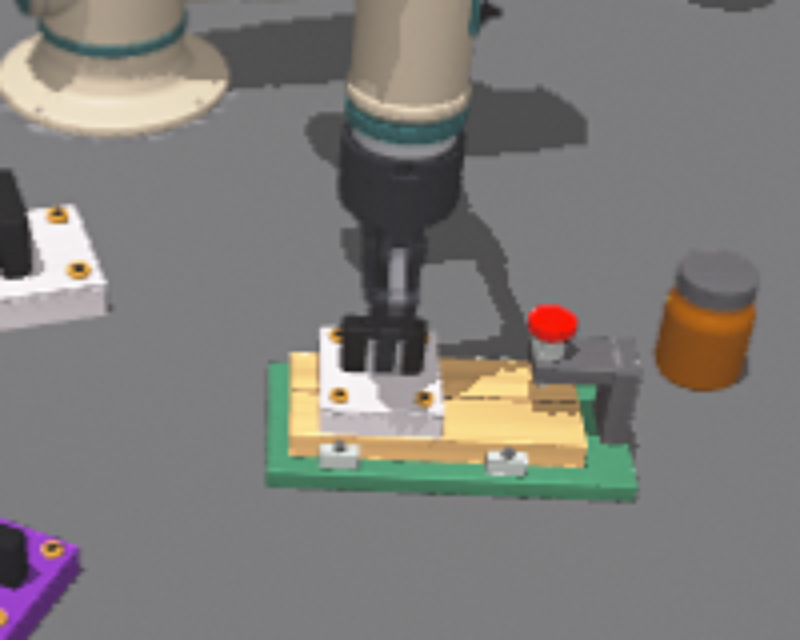

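View pics/w6.png

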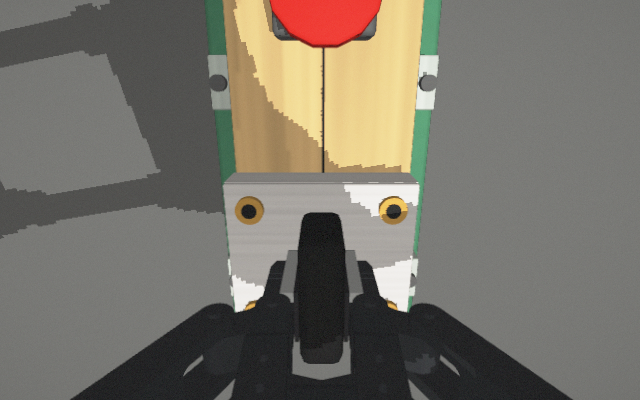

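The plate top is 22.1 mm above the wood, which is flush. The plate is level and square with the blank, the force rose with no further travel, and the punch is up. I'll hand in.

```bash
python3 -c "
from h import *
print(job_done())"
```

```text
the job is handed in; nothing more can be done
None
```

The punch is marked and back up. The small white cover is fitted over the pin and held pressed flush, and I handed the job in that way at about 14.4 s. The interface gives no verdict, so the result rests on the checks below.

- **Punch:** I pushed it with shut fingers to TCP z 0.093 m, where the force was about 16 N. The spring takes 9 N at the stop, so this was fully down. The scene picture showed it back up afterwards.
- **Cover:** I gripped the handle at 60 N, turned it to the jig's yaw of about -9.5° and lowered it over the pin. Sideways forces stayed under 7 N.
- **Final press:** The TCP stopped at 0.0629 m with 27.5 N on the wrist and did not go lower when pushed further.
- **Flushness:** The plate top measured 22.1 mm above the wood, against 22 mm nominal, and level to about 0.4 mm across five points. The wrist picture showed it square with the blank.
- **Bystanders:** The arm never went near the jar, bowl or screwdriver. I did not measure their positions again at the end.
- **Small disagreements:** The pin position differed by 1–2 mm between estimates. The cover also sat 1–1.5 mm off the tool centre in the grip. Both are within the camera calibration error, and the socket went over the pin.

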